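# Turn a spot plate over on the tip-over stand

### The arm

A 6-joint arm with a two-finger parallel gripper is mounted at the origin on a cart in front of the work surface, level with it; the furniture and walls round the work are solid. World frame = base frame: x ahead of the robot, y to its left, z up, the work surface at z = 0. Lengths are in m, angles in degrees, forces in N, time in s.
With the tool pointing down it reaches from about 0.35 to 0.875 m from the base axis. Payload 4.2 kg.
Tool frame: the origin (TCP) lies at the very end of the fingers, on their centre line; the grasp point (between the pads) lies 19 mm behind it (r.grip_point_offset is the distance from the TCP to the grasp point, in m); z points along the fingers, y is the line along which they close (so a half turn about z gives the same grasp; the last joint's range is limited). The gripper opens to 87 mm and grips with 3 to 60 N. Pads are 19 mm wide; open, the fingers measure 117 mm over their backs; the gripper's body (75 mm by 190 mm) begins 51 mm behind the grasp point.
Start: joints at [82.884, 22.042, 0.453, 0, -68.411, -14.817], TCP at [0.233, 0.58, 0.185] pointing down, gripper open.
Joint ranges: [-179.83, 179.83], [-69.29, 118.12], [-61.27, 80.66], [-181.25, 117.63], [-171.15, -9.14], [-177.46, 177.46]. Speed limits (degrees/s): [159.86, 159.86, 180, 180, 180, 180].

### API

Orientations are given as a 3x3 rotation matrix whose columns are the frame's x, y, z axes.
In Python, from station import r gives the robot as it stands.
- The arm moves only by the tool move_arm, never from a script. Its argument "series" is a list of rows, each a list of 3 entries, a list of its own where there are three numbers: the turn, a rotation vector about the tool's x, y, z as a fraction of full scale, then the shift along the tool's x, y, z as a fraction of full scale, then the opening, from 0 (shut) to 1 (fully open). A call has 1 to 12 rows; each row shifts and turns the commanded pose from where the row before left it, along the tool's axes as they then stand; what a row does not reach is not made up. Full scale, the value 1, is 0.5 m for a shift and 0.1 rad for a turn. A row lasts 1/10 s, in which the tool goes at most 50 mm and 8.59 degrees, less where a joint would pass 70% of its speed; a pose out of reach is approached as far as the arm can. A call with a number of a shift or a turn outside -1 to 1 is refused whole. A call with a gripper value outside its range is refused whole. The fingers move at their own pace and stop on an object; the grip force is fixed at half the most. Time passes only in rows, so rows that do not move let the fingers close. It gives the time, the measured TCP pose, the force, the opening and the grip force at its end, in the units of the state.
- r.sense(): the state, without advancing time (a new reading comes with each control period).
- r.capture(name): name is "scene" or "side" or "wrist"; returns a dict with "img" (480x640x3 uint8, red, green, blue), "fx", "fy", "cx", "cy" (pixels), "k1" (the pictures are not rectified: a ray, as slopes to the right and down, at radius r is drawn at 1 + k1 r^2 times it, then the intrinsics apply), "origin" and "orientation" of the camera in the world. Camera axes: x right, y up, looking along -z (the intrinsics and any distortion apply to the point x, -y, -z); pixel columns grow to the right and rows downward; lengths in m; the calibration is good to about 2 mm. A picture is of the moment at which its call begins. There is no depth.
- r.finish_job(): hands the job in; it is judged then, once.
Trained networks look in the newest picture that a camera, given by its name, has taken for a name from the list of things; names that differ only in an ending like _2 or _b are one class to them, and where a whole thing is asked for, a point or a joint stands for the part that bears it (a point fixed in the world has none). Each returns a list of dicts, best first, with "score" (0 to 1); they miss things now and then, are a little off and sometimes report something else, mostly with a low value. They report only what shows in the picture. A call takes as long as a camera call.
- r.cut_out(target, camera): "pixels" (480x640 bool, what is visible of it) and "centre" ([column, row] in pixels, amid what is visible of it).
- r.pinpoint(target, camera): "centre" ([column, row] in pixels: a listed point, or the origin of a listed thing).
The state is a dict: "time_s": time; "joints": joint angles; "joint_velocities": joint speeds; "effort": joint torques, N m; "tcp_pos": TCP position; "ee_rot": TCP orientation; "wrist_force": force on the tool from outside, world axes, zero at the start; "moment": the same for the moment, N m; "gripper_width": opening from 0.0 (shut) to 1.0 (fully open); "gripper_force": force on a finger pad.
Only numpy, scipy, OpenCV 4.12 (cv2) and the standard library are available. Lean on these libraries where they do the work, as an engineer would, in place of code of your own. Each camera call takes 0.05 s, during which the arm holds its last target. There are 200 camera calls.

### The job

The oblong white spot plate has dried with its wells facing down. Turn it over with the metal tip-over stand: hold it level a few centimetres above the stand's raised edge, with about a quarter of its length beyond the edge and the rest over the tray, and let go, so that it strikes the edge, flips and comes to rest lying flat in the tray with its wells up. Let the fall turn it, not the gripper, and leave the square spot plate where it is.

Things in the scene. Friction and masses are not known exactly. Their poses are not given: they have to be found in the camera images.
- oblong_plate: Rigid white spot plate, oblong, 84 x 48 x 8 mm (x, y, z), about 60 g, lying on the worktop left or right of the stand, six shallow wells facing down, plain back up. Origin: centre of the well face (the underside at the start); z points from the well face to the plain back: up at the start, down when turned over. The two ends are alike. Grip its 48 mm width from above, at mid length.
- square_plate: Bystander: square white spot plate of the same material, 56 x 56 x 8 mm, wells down, loose on the worktop; to be left alone. Origin: centre of its underside.
- stand: Fixed metal tip-over stand, base 300 x 140 x 6 mm; position and yaw vary. Origin: centre of the base's underside, z up; -x is the tray end, roughly toward the robot. Raised edge at x = +44 mm, z = 120 mm. From it a ramp slopes down to +x; on its -x side an upright face drops to the tray: flat floor at z = 6 mm, x = -145 to +42 mm, 130 mm wide, walls up to z = 34 mm.
- edge (a point): Middle of the top of the stand's raised edge, an 8 mm steel bar 100 mm long; axes as the stand's (the edge runs along y). A plate let go level, its length along x, underside 35 to 70 mm above this point, with 14 to 24 mm of its length beyond the edge on the +x side and the rest over the tray (-x), strikes it, flips half a turn and settles flat in the tray.

How it is judged (in metres and radians):
On the way:
1. the oblong plate is held level by the gripper above the stand's edge, wells down (z of oblong_plate in the frame of stand above 0.122 m and angle between oblong_plate's own z axis and vertical below 0.3 rad and x of oblong_plate in the frame of stand between -0.02 and 0.07 m and y of oblong_plate in the frame of stand between -0.05 and 0.05 m and contact force between the fingers and oblong_plate above 0.3 N), for 0.1 s.
At the end, for the whole second after the job is handed in: The oblong plate lies at rest in the stand's tray with its wells up, flat within 10 degrees and resting on the tray floor (well face at most 24 mm above the stand's underside); the square plate is within 30 mm of where it started (angle between oblong_plate's own z axis and vertical above 2.97 rad and x of oblong_plate in the frame of stand between -0.14 and 0.042 m and y of oblong_plate in the frame of stand between -0.065 and 0.065 m and z of oblong_plate in the frame of stand below 0.024 m and linear speed of oblong_plate below 0.02 m/s and angular speed of oblong_plate below 0.2 rad/s and distance of square_plate from where it was at the start of the episode below 0.03 m); the robot touches nothing.
It fails at once if the gripper holds or pushes the plate while it is tilted by more than 45 degrees above the tray floor (turning it by hand) (contact force between the fingers and oblong_plate above 2 N and angle between oblong_plate's own z axis and vertical above 0.8 rad and z of oblong_plate in the frame of stand above 0.035 m).
It fails at once if the square plate is moved by more than 30 mm (distance of square_plate from where it was at the start of the episode above 0.03 m).
It also fails if it takes over 43 s, if anything falls off the work surface, if the arm or the gripper's body presses on something with over 40 N, if the wrist force passes 120 N, or if a joint passes its speed limit or range.

## Working session

There is one attempt and no reset: what is moved stays moved. The work goes in short steps, Python scripts to look and compute and a tool call to move; the robot and the scene stay as the last step left them, time stands still between calls to the robot, and variables do not carry over. Pictures are saved under pics/ and viewed, at most 10 in all, crops included, and the job is handed in when it is done.

Besides the shell and the picture viewer there is one more tool, called after "Call:" by a JSON object that holds its "name" and its "arguments". move_arm: Moves the arm, as the interface text tells. Its arguments: {"type":"object","properties":{"series":{"type":"array"}},"required":["series"]}

```bash
mkdir -p pics; ls
cat > h.py <<'E'
import numpy as np, cv2
from station import r
def ray(c,px):
    u=np.array([(px[0]-c["cx"])/c["fx"],(px[1]-c["cy"])/c["fy"]]); s=u.copy()
    for _ in range(20): s=u/(1+c["k1"]*(s@s))
    d=np.array(c["orientation"])@np.array([s[0],-s[1],-1]); return np.array(c["origin"]),d
def onz(c,px,z):
    o,d=ray(c,px); return o+d*(z-o[2])/d[2]
def tri(a,pa,b,pb):
    A=[];B=[]
    M=np.zeros((3,3));v=np.zeros(3)
    for c,p in((a,pa),(b,pb)):
        o,d=ray(c,p);d=d/np.linalg.norm(d);P=np.eye(3)-np.outer(d,d);M+=P;v+=P@o
    return np.linalg.solve(M,v)
E
python3 - <<'E'
from h import *
print(r.sense())
for n in("scene","side"):
    c=r.capture(n); cv2.imwrite(f"pics/{n}0.png",c["img"][:,:,::-1]); print(n,c["origin"])
    for t,z in(("oblong_plate",.008),("square_plate",.008),("stand",0),("edge",.12)):
        for m in r.pinpoint(t,n)[:2]: print(t,"pin",m["score"],m["centre"],onz(c,m["centre"],0 if z==.008 else z).round(4))
        if "plate" in t:
            for m in r.cut_out(t,n)[:2]:
                k=m["pixels"].astype(np.uint8);cs=max(cv2.findContours(k,0,1)[0],key=cv2.contourArea)
                w=np.array([onz(c,p,z)[:2] for p in cs[:,0].astype(float)])
                print(t,"cut",m["score"],m["centre"],k.sum(),cv2.minAreaRect((w*1000).astype(np.float32)))
E
```

```text
pics
{'time_s': 0.0, 'joints': array([ 8.28850894e+01,  2.20918859e+01,  3.79501091e-01, -2.66600312e-02,
       -6.84100506e+01, -1.48169274e+01]), 'joint_velocities': array([-0.06883993, -0.0470976 , -0.08409509, -0.08252881,  0.04385596,
       -0.09505904]), 'effort': array([-1.27222818e-03, -3.90665710e+01,  1.87405586e+01,  4.21986446e+00,
        1.10016443e-02, -1.97013646e-04]), 'tcp_pos': array([0.2331795 , 0.57914509, 0.18405196]), 'ee_rot': array([[ 9.27564758e-01, -3.73661796e-01, -6.93999375e-04],
       [-3.73662418e-01, -9.27562465e-01, -2.06681747e-03],
       [ 1.28562955e-04,  2.17642853e-03, -9.99997623e-01]]), 'wrist_force': array([-0.10787365, -0.07686565, -0.16242845]), 'moment': array([ 0.03885344, -0.01000063,  0.04177577]), 'gripper_force': 0.0, 'gripper_width': 1.0045617951391015}
scene [-0.34250037 -0.59748872  0.77835135]
oblong_plate pin 0.85 [419.2, 345.8] [ 0.4484 -0.2964  0.    ]
oblong_plate cut 0.95 [419.3, 343.3] 595 ((452.53863525390625, -289.5484924316406), (50.471431732177734, 92.63459014892578), 88.84829711914062)
square_plate pin 0.86 [482.4, 
[... 414 characters left out ...]
.12  ]
side [ 1.10149686 -0.42598654  1.42463942]
oblong_plate cut 0.95 [212.7, 298.1] 611 ((454.3829040527344, -290.4097595214844), (47.9157600402832, 86.16038513183594), 87.78858184814453)
oblong_plate cut 0.27 [191.0, 362.7] 210 ((559.3577880859375, -427.4283142089844), (57.237728118896484, 31.58485984802246), 8.846210479736328)
square_plate pin 0.78 [199.8, 359.4] [ 0.5603 -0.4052  0.    ]
square_plate cut 0.61 [191.3, 363.3] 189 ((556.6285400390625, -420.8692932128906), (53.36660385131836, 32.65777587890625), 25.727256774902344)
stand pin 0.95 [376.9, 217.5] [0.5245 0.1743 0.    ]
stand pin 0.38 [213.7, 297.7] [ 0.4481 -0.2937  0.    ]
edge pin 0.71 [393.9, 209.1] [0.5809 0.1718 0.12  ]
```

View pics/scene0.png

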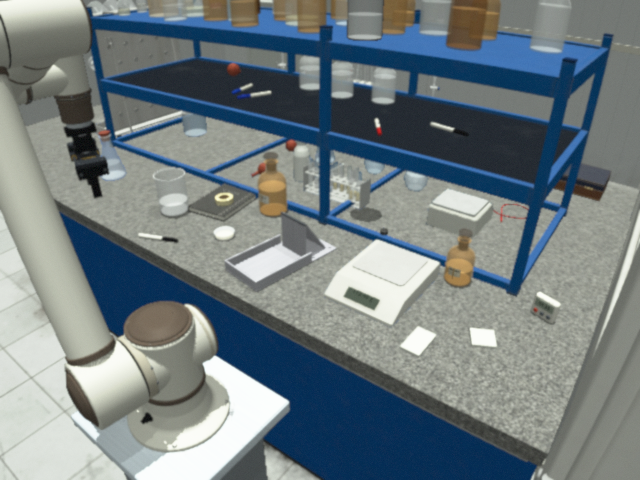

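View pics/side0.png

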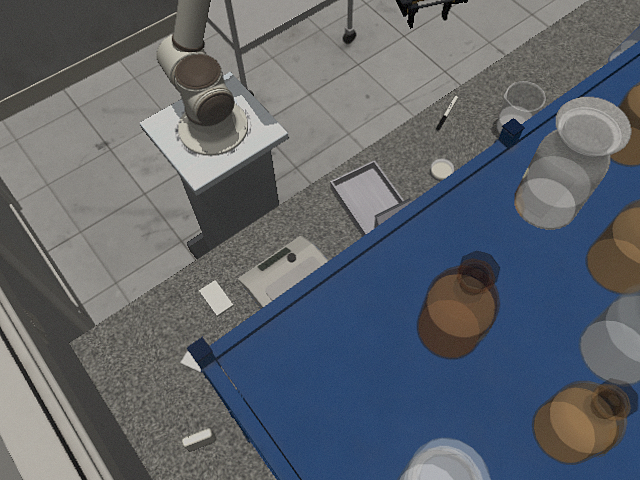

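The stand sits at (283,258) in the scene view. The oblong plate is at (419,343), the square one at (483,338), and the balance lies between them and the stand. I'll move the wrist camera over the stand for a better measurement.

Call:
{"name": "move_arm", "arguments": {"series": [[[0,0,0],[0,0,-0.1],1],[[0,0,0],[0.055,0.052,-0.021],1],[[0,0,0],[0.055,0.052,-0.021],1],[[0,0,0],[0.055,0.052,-0.021],1],[[0,0,0],[0.055,0.052,-0.021],1],[[0,0,0],[0.055,0.052,-0.021],1],[[0,0,0],[0.055,0.052,-0.021],1],[[0,0,0],[0.055,0.052,-0.021],1],[[0,0,0],[0.055,0.052,-0.021],1],[[0,0,0],[0.055,0.052,-0.021],1],[[0,0,0],[0.055,0.052,-0.021],1],[[0,0,0],[0.055,0.052,-0.021],1]]}}

```text
time_s: 1.9
tcp_pos: [0.4075, 0.1999, 0.3515]
ee_rot: [[0.928, -0.373, 0.001], [-0.373, -0.928, 0.001], [0.0, -0.001, -1.0]]
wrist_force: [1.6, -0.7, -0.3]
gripper_width: 0.996
gripper_force: 0.0
```

Run:
```python
from h import *
s=r.sense();print(s["time_s"],s["tcp_pos"],s["ee_rot"])
c=r.capture("wrist"); cv2.imwrite("pics/w1.png",c["img"][:,:,::-1]); print(c["origin"],c["orientation"],c["fx"],c["k1"])
for t,z in(("stand",0),("edge",.12)):
    for m in r.pinpoint(t,"wrist")[:2]: print(t,m["score"],m["centre"],onz(c,m["centre"],z))
c=r.capture("scene")
for p in((515,290),(324,220)): print("post",onz(c,p,0))
```

```text
1.9 [0.40745613 0.19989821 0.35146951] [[ 9.27739801e-01 -3.73226922e-01  7.25526457e-04]
 [-3.73227402e-01 -9.27739625e-01  7.03837681e-04]
 [ 4.10408472e-04 -9.23764585e-04 -9.99999489e-01]]
[0.48139402 0.1694199  0.55012113] [[-3.72723082e-01  8.87671140e-01  2.70402387e-01]
 [-9.27942613e-01 -3.56513583e-01 -1.08722457e-01]
 [-1.07663519e-04 -2.91441267e-01  9.56588719e-01]] 430.033494954662 -0.04543536552868997
stand 0.69 [300.3, 78.7] [0.53233443 0.18296591 0.        ]
edge 0.65 [283.1, 20.0] [0.57402193 0.17488982 0.12      ]
post [ 0.79096504 -0.40883453  0.        ]
post [0.79121603 0.22221261 0.        ]
```

View pics/w1.png

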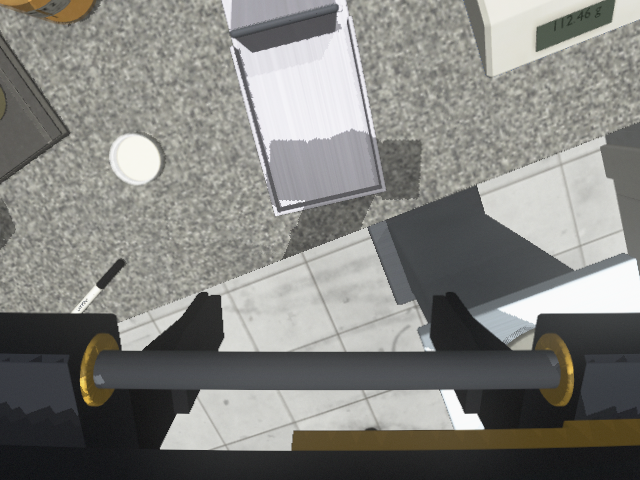

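The wrist view shows the tray centred near (310,110), with the edge bar at the top running from about (231,36) to (340,6). I'll go 100 mm forward so the whole stand is in view.

Call:
{"name": "move_arm", "arguments": {"series": [[[0,0,0],[0.1,0,-0.02],1],[[0,0,0],[0.1,0,-0.02],1],[[0,0,0],[0,0,0],1],[[0,0,0],[0,0,0],1]]}}

```text
time_s: 2.5
tcp_pos: [0.4984, 0.1655, 0.3687]
ee_rot: [[0.928, -0.374, -0.003], [-0.374, -0.928, -0.001], [-0.002, 0.002, -1.0]]
wrist_force: [-0.7, -0.2, 0.2]
gripper_width: 0.997
gripper_force: 0.0
```

Run:
```python
from h import *
s=r.sense();print(s["time_s"],s["tcp_pos"],s["ee_rot"])
c=r.capture("wrist"); cv2.imwrite("pics/w2.png",c["img"][:,:,::-1]); print(c["origin"])
for t,z in(("stand",0),("edge",.12)):
    for m in r.pinpoint(t,"wrist")[:2]: print(t,m["score"],m["centre"],onz(c,m["centre"],z))
```

```text
2.5 [0.49841858 0.1654731  0.36867885] [[ 0.92750334 -0.37380509 -0.00270184]
 [-0.37380918 -0.92750487 -0.00119211]
 [-0.00206035  0.00211565 -0.99999564]]
[0.57300949 0.13527694 0.5671577 ]
stand 0.6 [303.5, 156.6] [0.53394456 0.18139859 0.        ]
edge 0.56 [288.0, 127.3] [0.57493005 0.17483233 0.12      ]
```

View pics/w2.png

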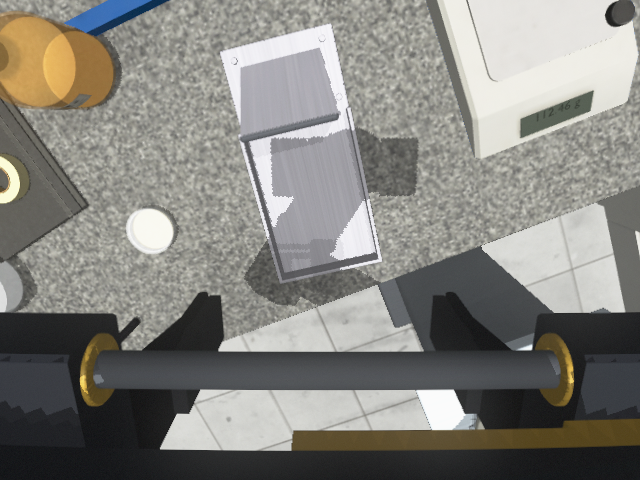

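Run:
```python
from h import *
im=cv2.imread("pics/w2.png")[20:295,205:405]
cv2.imwrite("pics/w2c.png",cv2.resize(im,None,fx=2.18,fy=2.18,interpolation=cv2.INTER_CUBIC)[:600])
cv2.imwrite("pics/w2d.png",cv2.resize(im[70:140,20:160],None,fx=5.5,fy=5.5,interpolation=cv2.INTER_CUBIC))
```

```text
(no output)
```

View pics/w2d.png

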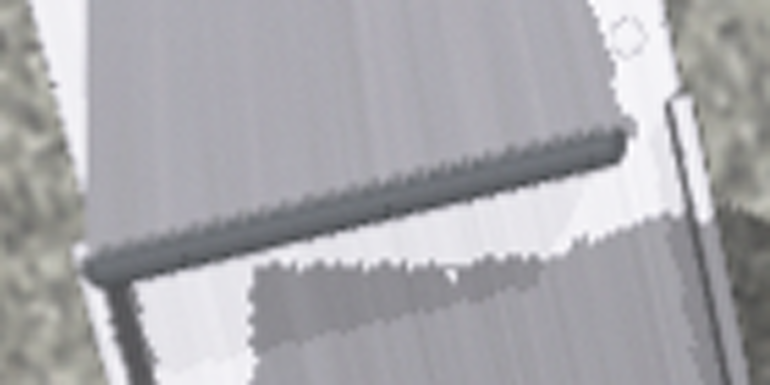

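Run:
```python
from h import *
from scipy.optimize import least_squares
c=r.capture("wrist")
L=onz(c,(240.5,138.5),.116);R=onz(c,(339,116.4),.116)
d=R-L;print(L,R,np.linalg.norm(d),"mid",(L+R)/2,"yaw",np.degrees(np.arctan2(d[0],-d[1])))
for n,p,z in(("farL",(221,51),.006),("farR",(332,25),.006),("nearL",(281,282),.006),("nearR",(381,261),.034)): print(n,onz(c,p,z))
a,b=onz(c,(221,51),.006),onz(c,(332,25),.006);d=b-a;print(np.linalg.norm(d),np.degrees(np.arctan2(d[0],-d[1])),(a+b)/2)
```

```text
[0.5823174  0.22568434 0.116     ] [0.56494199 0.12386201 0.116     ] 0.10329419131197591 mid [0.57362969 0.17477318 0.116     ] yaw -9.683924139314886
farL [0.6885815 0.2259694 0.006    ]
farR [0.66502598 0.09025755 0.006     ]
nearL [0.38545468 0.27800947 0.006     ]
nearR [0.37301289 0.13689781 0.034     ]
0.13774094920525287 -9.846733022307287 [0.67680374 0.15811348 0.006     ]
```

The bar runs from (241,138) to (339,116). Three measurements agree: edge middle at (0.573, 0.175), stand yaw -9.8°, origin about (0.530, 0.183). Next I'll look at the oblong plate.

Call:
{"name": "move_arm", "arguments": {"series": [[[0,0,-0.87],[0,0,0],1],[[0,0,-0.87],[0,0,0],1],[[0,0,-0.87],[0,0,0],1],[[0,0,-0.87],[0,0,0],1],[[0,0,0],[0,0.09,0.0],1],[[0,0,0],[0,0.09,0.0],1],[[0,0,0],[0,0.09,0.0],1],[[0,0,0],[0,0.09,0.0],1],[[0,0,0],[0,0.09,0.02],1],[[0,0,0],[0,0.09,0.02],1],[[0,0,0],[0,0.09,0.02],1],[[0,0,0],[0,0.09,0.02],1]]}}

```text
time_s: 3.9
tcp_pos: [0.485, -0.1957, 0.3307]
ee_rot: [[0.999, -0.033, 0.002], [-0.033, -0.999, -0.0], [0.002, 0.0, -1.0]]
wrist_force: [1.7, 0.1, -0.1]
gripper_width: 0.997
gripper_force: 0.0
```

Call:
{"name": "move_arm", "arguments": {"series": [[[0,0,0],[0,0.08,0.02],1],[[0,0,0],[0,0.08,0.02],1],[[0,0,0],[0,0,0],1],[[0,0,0],[0,0,0],1]]}}

```text
time_s: 4.3
tcp_pos: [0.4825, -0.2747, 0.3102]
ee_rot: [[0.999, -0.035, -0.0], [-0.035, -0.999, 0.0], [-0.0, -0.0, -1.0]]
wrist_force: [0.2, 0.2, -0.4]
gripper_width: 0.998
gripper_force: 0.0
```

Run:
```python
from h import *
s=r.sense();print(s["time_s"],s["tcp_pos"],s["ee_rot"])
c=r.capture("wrist"); cv2.imwrite("pics/w3.png",c["img"][:,:,::-1]); print(c["origin"])
for t in("oblong_plate","square_plate"):
    for m in r.pinpoint(t,"wrist")[:2]: print(t,m["score"],m["centre"],onz(c,m["centre"],0))
    for m in r.cut_out(t,"wrist")[:2]:
        k=m["pixels"].astype(np.uint8);cs=max(cv2.findContours(k,0,1)[0],key=cv2.contourArea)
        w=np.array([onz(c,p,.008)[:2] for p in cs[:,0].astype(float)])
        print(t,"cut",m["score"],m["centre"],k.sum(),cv2.minAreaRect((w*1000).astype(np.float32)))
```

```text
4.3 [ 0.48246597 -0.27469436  0.310169  ] [[ 9.99378620e-01 -3.52455213e-02 -3.56417606e-04]
 [-3.52454451e-02 -9.99378663e-01  2.17818142e-04]
 [-3.63873264e-04 -2.05120697e-04 -9.99999913e-01]]
[ 0.56237177 -0.27797107  0.50877137]
oblong_plate 0.97 [338.9, 206.5] [ 0.45538531 -0.28948308  0.        ]
oblong_plate cut 0.71 [340.8, 204.5] 2837 ((454.2752990722656, -288.980712890625), (47.951820373535156, 84.99474334716797), 88.74325561523438)
square_plate 0.57 [439.7, 121.2] [ 0.55094261 -0.40747793  0.        ]
square_plate cut 0.85 [438.9, 122.0] 2667 ((551.823974609375, -404.4429626464844), (57.612361907958984, 59.736934661865234), 26.528217315673828)
```

View pics/w3.png

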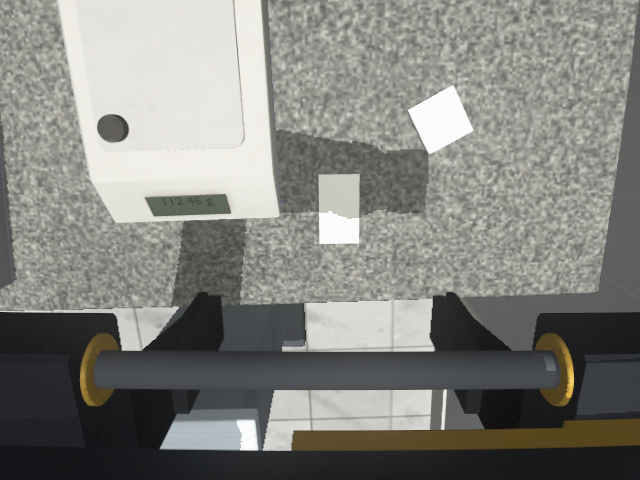

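The plate shows at (339,208): centre (0.4545, -0.289), yaw -1.3°, and its measured 48 x 85 mm matches. The balance's right side (column ~275) is close, so I'll check its height and gap before going down.

Run:
```python
from h import *
w=r.capture("wrist");s=r.capture("side");sc=r.capture("scene")
cv2.imwrite("pics/s2.png",cv2.resize(s["img"][220:340,180:350,::-1],None,fx=4,fy=4,interpolation=cv2.INTER_CUBIC))
cv2.imwrite("pics/s3.png",cv2.resize(sc["img"][215:365,310:460,::-1],None,fx=4,fy=4,interpolation=cv2.INTER_CUBIC))
a=cv2.imread("pics/s3.png");b=cv2.imread("pics/s2.png");b=cv2.resize(b,(200*4-600,int(480*200/680)))
for z in(0,.03,.06,.08): print(z,onz(w,(279,215),z),onz(w,(268,5),z))
print("knob",tri(w,(112,128),s,(291,257)),"disp R",tri(w,(228,195),sc,(380,297)))
```

```text
0 [ 0.44851373 -0.21576257  0.        ] [ 0.6796835  -0.21803613  0.        ]
0.03 [ 0.45523673 -0.21934038  0.03      ] [ 0.67280605 -0.22148018  0.03      ]
0.06 [ 0.46195973 -0.22291819  0.06      ] [ 0.66592861 -0.22492423  0.06      ]
0.08 [ 0.46644172 -0.2253034   0.08      ] [ 0.66134365 -0.22722026  0.08      ]
knob [ 0.56034408 -0.12205737  0.19157063] disp R [ 0.48446654 -0.16802719  0.05730217]
```

View pics/s3.png

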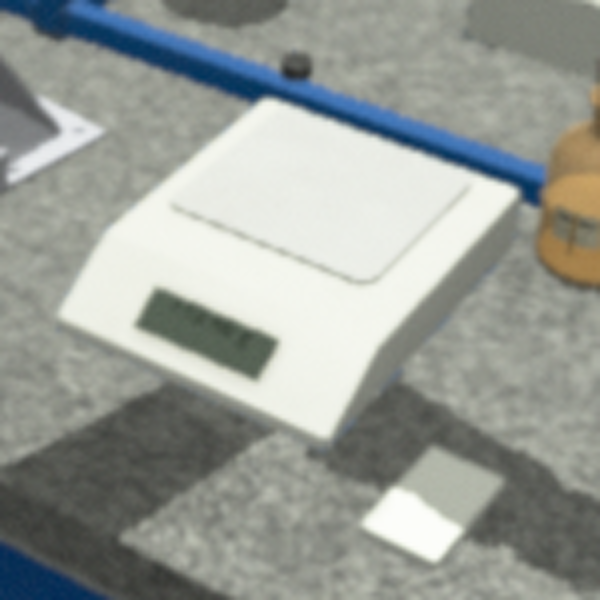

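The black knob at z≈0.19 suggests a clear cover on the balance. The balance body is about 60-70 mm high where the gripper overlaps it, so there is room. I'll go down with the fingers part-open.

Call:
{"name": "move_arm", "arguments": {"series": [[[0,0,-0.12],[-0.029,0.015,0.05],0.78],[[0,0,0],[-0.03,0.015,0.09],0.78],[[0,0,0],[0,0,0.09],0.78],[[0,0,0],[0,0,0.09],0.78],[[0,0,0],[0,0,0.09],0.78],[[0,0,0],[0,0,0.07],0.78],[[0,0,0],[0,0,0.03],0.78],[[0,0,0],[0,0,0],0.78],[[0,0,0],[0,0,0],0.78],[[0,0,0],[0,0,0],0.78]]}}

```text
time_s: 5.7
tcp_pos: [0.4543, -0.2894, 0.0569]
ee_rot: [[1.0, -0.022, 0.003], [-0.022, -1.0, -0.001], [0.003, 0.001, -1.0]]
wrist_force: [-0.5, 0.2, 0.4]
gripper_width: 0.776
gripper_force: 0.0
```

Run:
```python
from h import *
s=r.sense();print(s["time_s"],s["tcp_pos"],s["ee_rot"])
c=r.capture("wrist"); cv2.imwrite("pics/w4.png",c["img"][:,:,::-1])
for m in r.pinpoint("oblong_plate","wrist")[:1]: print(m["score"],m["centre"],onz(c,m["centre"],0))
for m in r.cut_out("oblong_plate","wrist")[:1]:
        k=m["pixels"].astype(np.uint8);cs=max(cv2.findContours(k,0,1)[0],key=cv2.contourArea)
        w=np.array([onz(c,p,.008)[:2] for p in cs[:,0].astype(float)])
        print("cut",m["score"],m["centre"],k.sum(),cv2.minAreaRect((w*1000).astype(np.float32)))
```

```text
5.7 [ 0.45429792 -0.28940287  0.05686145] [[ 0.9997487  -0.02220468  0.00308138]
 [-0.02220106 -0.9997528  -0.00120409]
 [ 0.00310735  0.00113538 -0.99999453]]
0.64 [325.4, 248.7] [ 0.45425426 -0.28939998  0.        ]
cut 0.77 [327.4, 246.6] 10658 ((454.20452880859375, -288.8430480957031), (48.75722122192383, 85.62831115722656), 88.62047576904297)
```

View pics/w4.png

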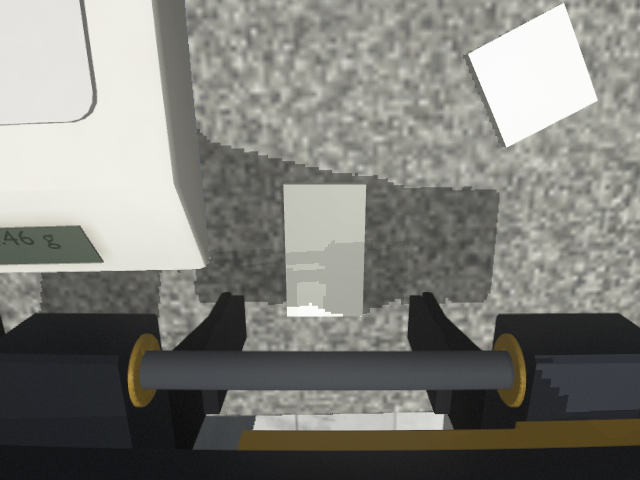

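The plate, at (325,249), is centred between the fingers and clear of the balance. Now I'll go down and grip.

Call:
{"name": "move_arm", "arguments": {"series": [[[0,0,0],[0,0,0.04],0.78],[[0,0,0],[0,0,0.03],0.78],[[0,0,0],[0,0,0.025],0.78],[[0,0,0],[0,0,0.012],0.78],[[0,0,0],[0,0,0],0.78],[[0,0,0],[0,0,0],0.3],[[0,0,0],[0,0,0],0.3],[[0,0,0],[0,0,0],0.3],[[0,0,0],[0,0,0],0.3],[[0,0,0],[0,0,0],0.3],[[0,0,0],[0,0,0],0.3],[[0,0,0],[0,0,0],0.3]]}}

```text
time_s: 7.05
tcp_pos: [0.4529, -0.2891, 0.0018]
ee_rot: [[1.0, -0.023, 0.0], [-0.023, -1.0, -0.0], [0.0, 0.0, -1.0]]
wrist_force: [0.7, -0.2, 0.8]
gripper_width: 0.319
gripper_force: 0.0
```

The fingers closed past the plate's width, so I need to look.

Run:
```python
from h import *
s=r.sense();print(s["time_s"],s["tcp_pos"],s["gripper_width"],s["gripper_force"])
c=r.capture("wrist"); cv2.imwrite("pics/w5.png",c["img"][:,:,::-1])
for n in("wrist","scene","side"):
  c=r.capture(n)
  for m in r.cut_out("oblong_plate",n)[:1]:
        k=m["pixels"].astype(np.uint8);cs=max(cv2.findContours(k,0,1)[0],key=cv2.contourArea)
        w=np.array([onz(c,p,.008)[:2] for p in cs[:,0].astype(float)])
        print("cut",m["score"],m["centre"],k.sum(),cv2.minAreaRect((w*1000).astype(np.float32)))
```

```text
7.05 [ 0.45293476 -0.28905578  0.00181056] 0.3189545526286805 0.0
cut 0.71 [327.1, 260.5] 13875 ((457.4986572265625, -288.7989196777344), (48.72837829589844, 79.95438385009766), 88.71578979492188)
cut 0.9 [418.0, 342.1] 568 ((451.73272705078125, -289.7292785644531), (50.20700454711914, 93.50025177001953), 87.79119110107422)
cut 0.56 [215.5, 300.5] 496 ((465.0255126953125, -290.94073486328125), (49.58310317993164, 69.70538330078125), 89.47784423828125)
```

View pics/w5.png

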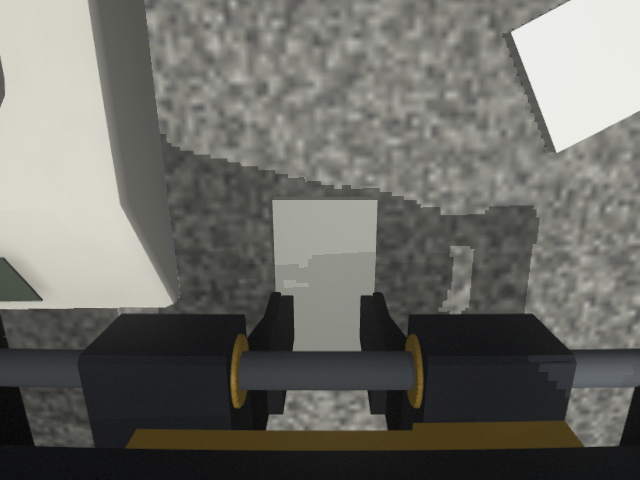

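The fingers lie over the plate's edges without touching it, with tips at about (285,295), so they seem to end higher than the reported TCP. I'll check this in the fixed cameras with one composite picture, marking where the TCP should project.

```bash
cat >> h.py <<'E'
def proj(c,p):
    q=np.array(c["orientation"]).T@(np.array(p)-np.array(c["origin"])); s=np.array([q[0],-q[1]])/-q[2]
    s=s*(1+c["k1"]*(s@s)); return np.array([c["cx"]+c["fx"]*s[0],c["cy"]+c["fy"]*s[1]])
E
python3 - <<'E'
from h import *
s=r.sense();T=s["tcp_pos"];R=s["ee_rot"];out=[]
for n,k,h in(("scene",4,600),("side",4,600),("wrist",2,0)):
    c=r.capture(n);im=c["img"][:,:,::-1].copy();p=proj(c,T)
    print(n,p,proj(c,T+[0,0,.019]),proj(c,T+[0,0,.07]))
    if h:
        x,y=int(p[0])-50,int(p[1])-105
        im=cv2.resize(im[y:y+150,x:x+100],None,fx=4,fy=4,interpolation=cv2.INTER_CUBIC)
        for d in(0,.019,.04,.07):
            q=((proj(c,T+[0,0,d])-[x,y]+.5)*4).astype(int); cv2.circle(im,tuple(map(int,q)),3,(0,0,255),-1)
        out.append(im)
cv2.imwrite("pics/comp.png",np.hstack(out))
E
```

```text
scene [417.3302594  342.79708524] [418.3092424  336.61863214] [421.01281283 319.41383376]
side [216.2236538  297.74690354] [214.91636835 294.76192342] [211.25843041 286.41564414]
wrist [325.32452975 282.49513936] [325.24771242 298.15306563] [324.94947912 359.17145683]
```

View pics/comp.png

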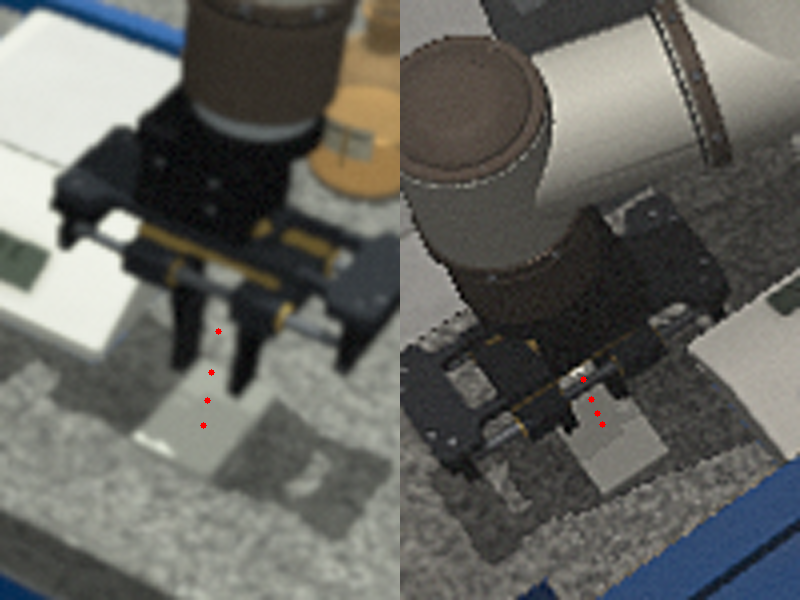

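The tips really do end about 30 mm above the reported TCP: mid-tip is at (211,380) in the left crop, next to the 40 mm mark. To reach the plate, the body would have to come down to about z=0.04, where it would hit the balance.

So I'll first drag the plate away from the balance. I'll turn the gripper 90° so the narrow side of its body faces the balance, then press lightly from above.

Call:
{"name": "move_arm", "arguments": {"series": [[[0,0,0],[0,0,-0.06],0.3],[[0,0,0],[0,0,-0.06],0.15],[[0,0,0],[0,0,0],0.15],[[0,0,0],[0,0,0],0.15]]}}

```text
time_s: 7.95
tcp_pos: [0.4532, -0.289, 0.0624]
ee_rot: [[1.0, -0.023, 0.002], [-0.023, -1.0, -0.0], [0.002, 0.0, -1.0]]
wrist_force: [-0.2, 0.1, -0.8]
gripper_width: 0.173
gripper_force: 0.0
```

Run:
```python
from h import *
s=r.sense();print(s["time_s"],s["joints"],s["tcp_pos"],s["gripper_width"])
c=r.capture("scene");
for m in r.cut_out("oblong_plate","scene")[:1]:print(m["centre"],m["pixels"].sum())
```

```text
7.95 [-1.52408546e+01  2.07053233e+01 -2.13870191e+01 -2.38323139e-02
 -4.78146018e+01  1.03935126e+02] [ 0.4532131  -0.28899765  0.06235881] 0.1727763975756794
[418.9, 341.9] 598
```

Call:
{"name": "move_arm", "arguments": {"series": [[[0,0,1],[0,0,0],0.15],[[0,0,1],[0,0,0],0.15],[[0,0,1],[0,0,0],0.15],[[0,0,1],[0,0,0],0.15],[[0,0,1],[0,0,0],0.15],[[0,0,1],[0,0,0],0.15],[[0,0,1],[0,0,0],0.15],[[0,0,1],[0,0,0],0.15],[[0,0,1],[0,0,0],0.15],[[0,0,1],[0,0,0],0.15],[[0,0,1],[0,0,0],0.15],[[0,0,1],[0,0,0],0.15]]}}

```text
time_s: 9.25
tcp_pos: [0.452, -0.2887, 0.0603]
ee_rot: [[0.337, -0.942, -0.003], [-0.942, -0.337, 0.001], [-0.002, 0.002, -1.0]]
wrist_force: [-0.8, 0.4, -1.0]
gripper_width: 0.15
gripper_force: 0.0
```

Call:
{"name": "move_arm", "arguments": {"series": [[[0,0,1],[0,0,0],0.15],[[0,0,1],[0,0,0],0.15],[[0,0,1],[0,0,0],0.15],[[0,0,0.5],[0,0,0.04],0.15],[[0,0,0],[0,0,0.04],0.15],[[0,0,0],[0,0,0.03],0.15],[[0,0,0],[0,0,0.02],0.15],[[0,0,0],[0,0,0.01],0.15],[[0,0,0],[0,0,0],0.15],[[0,0,0],[0,0,0],0.15]]}}

```text
time_s: 10.25
tcp_pos: [0.4533, -0.2892, -0.0079]
ee_rot: [[-0.002, -1.0, 0.001], [-1.0, 0.002, -0.0], [0.0, -0.001, -1.0]]
wrist_force: [-0.6, 0.2, 0.7]
gripper_width: 0.146
gripper_force: 0.0
```

TCP at -8 mm with no contact confirms it. I'll creep down.

Call:
{"name": "move_arm", "arguments": {"series": [[[0,0,0],[0,0,0.008],0.15],[[0,0,0],[0,0,0.008],0.15],[[0,0,0],[0,0,0],0.15]]}}

```text
time_s: 10.55
tcp_pos: [0.4526, -0.2889, -0.0166]
ee_rot: [[-0.002, -1.0, -0.001], [-1.0, 0.002, 0.0], [-0.0, 0.001, -1.0]]
wrist_force: [0.6, -0.3, 0.6]
gripper_width: 0.148
gripper_force: 0.0
```

Call:
{"name": "move_arm", "arguments": {"series": [[[0,0,0],[0,0,0.004],0.15],[[0,0,0],[0,0,0.002],0.15],[[0,0,0],[0,0,0],0.15]]}}

```text
time_s: 10.85
tcp_pos: [0.4528, -0.289, -0.0193]
ee_rot: [[-0.002, -1.0, -0.0], [-1.0, 0.002, 0.0], [-0.0, 0.0, -1.0]]
wrist_force: [-1.0, 0.9, 0.7]
gripper_width: 0.151
gripper_force: 0.0
```

Call:
{"name": "move_arm", "arguments": {"series": [[[0,0,0],[0,0,0.003],0.15],[[0,0,0],[0,0,0],0.15]]}}

```text
time_s: 11.05
tcp_pos: [0.4528, -0.289, -0.0209]
ee_rot: [[-0.002, -1.0, -0.0], [-1.0, 0.002, 0.0], [-0.0, 0.0, -1.0]]
wrist_force: [-0.2, 0.6, -0.3]
gripper_width: 0.151
gripper_force: 0.0
```

Call:
{"name": "move_arm", "arguments": {"series": [[[0,0,0],[0,0,0.003],0.15],[[0,0,0],[0,0,0],0.15]]}}

```text
time_s: 11.25
tcp_pos: [0.4528, -0.289, -0.0224]
ee_rot: [[-0.002, -1.0, -0.0], [-1.0, 0.002, 0.0], [-0.0, 0.0, -1.0]]
wrist_force: [-0.9, 0.0, 0.2]
gripper_width: 0.153
gripper_force: 0.0
```

Call:
{"name": "move_arm", "arguments": {"series": [[[0,0,0],[0,0,0.003],0.15],[[0,0,0],[0,0,0],0.15]]}}

```text
time_s: 11.45
tcp_pos: [0.4528, -0.289, -0.0239]
ee_rot: [[-0.002, -1.0, -0.0], [-1.0, 0.002, 0.0], [-0.0, 0.0, -1.0]]
wrist_force: [-0.4, -0.1, 0.2]
gripper_width: 0.15
gripper_force: 0.0
```

Call:
{"name": "move_arm", "arguments": {"series": [[[0,0,0],[0,0,0.003],0.15],[[0,0,0],[0,0,0],0.15]]}}

```text
time_s: 11.65
tcp_pos: [0.4528, -0.289, -0.0254]
ee_rot: [[-0.002, -1.0, -0.0], [-1.0, 0.002, 0.0], [-0.0, 0.0, -1.0]]
wrist_force: [0.1, 0.0, -0.4]
gripper_width: 0.152
gripper_force: 0.0
```

Call:
{"name": "move_arm", "arguments": {"series": [[[0,0,0],[0,0,0.003],0.15],[[0,0,0],[0,0,0],0.15]]}}

```text
time_s: 11.85
tcp_pos: [0.4528, -0.289, -0.0269]
ee_rot: [[-0.002, -1.0, -0.0], [-1.0, 0.002, 0.0], [-0.0, 0.0, -1.0]]
wrist_force: [0.3, -0.1, 0.8]
gripper_width: 0.15
gripper_force: 0.0
```

Call:
{"name": "move_arm", "arguments": {"series": [[[0,0,0],[0,0,0.003],0.15],[[0,0,0],[0,0,0],0.15]]}}

```text
time_s: 12.05
tcp_pos: [0.4528, -0.289, -0.0284]
ee_rot: [[-0.002, -1.0, -0.0], [-1.0, 0.002, 0.0], [-0.0, 0.0, -1.0]]
wrist_force: [-0.2, -0.4, -0.4]
gripper_width: 0.151
gripper_force: 0.0
```

Call:
{"name": "move_arm", "arguments": {"series": [[[0,0,0],[0,0,0.004],0.15],[[0,0,0],[0,0,0],0.15]]}}

```text
time_s: 12.25
tcp_pos: [0.4531, -0.2891, -0.029]
ee_rot: [[-0.001, -1.0, 0.0], [-1.0, 0.001, -0.0], [0.0, -0.0, -1.0]]
wrist_force: [-3.0, 1.5, 9.6]
gripper_width: 0.15
gripper_force: 4.4
```

Call:
{"name": "move_arm", "arguments": {"series": [[[0,0,0],[0,0,0.004],0.15],[[0,0,0],[0,0,0],0.15]]}}

```text
time_s: 12.45
tcp_pos: [0.4531, -0.2892, -0.0291]
ee_rot: [[-0.001, -1.0, 0.0], [-1.0, 0.001, -0.001], [0.001, -0.0, -1.0]]
wrist_force: [-5.5, 4.5, 22.1]
gripper_width: 0.148
gripper_force: 10.9
```

Run:
```python
from h import *
s=r.sense();T=s["tcp_pos"];print(T,s["wrist_force"],s["effort"])
for n in("wrist","scene","side"):
  c=r.capture(n);print(n,c["origin"],[proj(c,T+[0,0,d]).round(0) for d in(0,.03,.04)])
  if n=="wrist": cv2.imwrite("pics/w6.png",c["img"][:,:,::-1])
  for m in r.cut_out("oblong_plate",n)[:1]:
        k=m["pixels"].astype(np.uint8);cs=max(cv2.findContours(k,0,1)[0],key=cv2.contourArea)
        w=np.array([onz(c,p,.008)[:2] for p in cs[:,0].astype(float)])
        print("cut",m["score"],m["centre"],k.sum(),cv2.minAreaRect((w*1000).astype(np.float32)),cv2.boundingRect(cs))
g=cv2.imread("pics/w6.png",0)
for row in range(250,330,8): print(row,g[row,270:390:5])
```

```text
[ 0.45310641 -0.28915461 -0.02906475] [-5.50868692  4.48983907 22.07751796] [-5.80502395e-01 -2.69965661e+01  1.05900836e+01  2.03391150e+00
  1.98947445e+00  2.23058753e-02]
wrist [ 0.45258246 -0.36970477  0.16963362] [array([325., 285.]), array([325., 311.]), array([325., 321.])]
cut 0.7 [327.1, 286.4] 11746 ((453.5238342285156, -294.735595703125), (42.26240158081055, 83.91265106201172), 88.1890869140625) (221, 256, 209, 96)
scene [-0.34250037 -0.59748872  0.77835135] [array([416., 353.]), array([417., 343.]), array([418., 340.])]
cut 0.61 [419.5, 345.4] 384 ((451.5030517578125, -289.54925537109375), (50.70451354980469, 93.52452087402344), 89.09169006347656) (400, 332, 36, 26)
side [ 1.10149686 -0.42598654  1.42463942] [array([218., 303.]), array([216., 298.]), array([216., 296.])]
250 [ 77  70  64  66  67  77  82  78  93  86  75  72  79  85  96 105  97  90
  84  82  84  80  76  78]
258 [92 91 93 93 91 93 92 93 93 92 93 91 90 89 87 93 88 83 79 74 82 78 75 78]
266 [154 152 153 154 153 154 153 153 153 153 152 154 153 154 153 153 152 153
 153 154 153 154 154 155]
274 [134 135 135 135 136 135 135 135 136 137 135 136 134 135 154 153 154 154
 154 153 154 154 153 153]
282 [135 134 134 135 133 137 135 135 135 134 136 135 137 135 134 154 154 154
 153 153 154 153 154 152]
290 [134 134 136 135 135 134 134 135 135 134 136 135 136 137 135 136 136 135
 135 135 135 134 137 135]
298 [134 136 134 134  28  29  34  32  34 135 134 135 135 136 135  30  31  28
  27  46 137 136 135 135]
306 [134 135 134 135  30  26  31  31  32 136 133 133 134 136 134  30  33  29
  28  27 137 135 137 152]
314 [ 72  73 135  26  26  28  28  28  34 134 135 135 133 135 135  30  27  31
  27  26 135 135  73  73]
322 [ 30  29  33  25  27  28  29  29  32 135 135 134 135 134 134  28  30  29
  23  25  25 126  33  31]
```

The tips touch the plate's top (8 mm) at TCP z = -0.029, so they end 37 mm behind the reported TCP. I'll ease the press and drag the plate 60 mm toward -y.

Call:
{"name": "move_arm", "arguments": {"series": [[[0,0,0],[0,0,-0.002],0.15],[[0,0,0],[0.015,0,0],0.15],[[0,0,0],[0.02,0,0],0.15],[[0,0,0],[0.02,0,0],0.15],[[0,0,0],[0.02,0,0],0.15],[[0,0,0],[0.02,0,0],0.15],[[0,0,0],[0.02,0,0],0.15],[[0,0,0],[0.015,0,0],0.15],[[0,0,0],[0,0,0],0.15]]}}

```text
time_s: 13.65
tcp_pos: [0.4546, -0.3553, -0.029]
ee_rot: [[-0.001, -1.0, 0.003], [-1.0, 0.001, -0.002], [0.002, -0.003, -1.0]]
wrist_force: [-1.4, 1.1, 9.8]
gripper_width: 0.15
gripper_force: 5.0
```

Call:
{"name": "move_arm", "arguments": {"series": [[[0,0,0],[0,0,-0.05],0.15],[[0,0,0],[0,0,-0.08],0.15],[[0,0,0],[0,0,-0.08],0.3],[[0,0,-1],[0,0,0],0.78],[[0,0,-1],[0,0,0],0.78],[[0,0,-1],[0,0,0],0.78],[[0,0,-1],[0,0,0],0.78],[[0,0,-1],[0,0,0],0.78],[[0,0,-1],[0,0,0],0.78],[[0,0,-1],[0,0,0],0.78],[[0,0,-1],[0,0,0],0.78],[[0,0,-1],[0,0,0],0.78]]}}

```text
time_s: 14.85
tcp_pos: [0.4526, -0.354, 0.0736]
ee_rot: [[0.785, -0.62, -0.0], [-0.62, -0.785, 0.0], [-0.0, 0.0, -1.0]]
wrist_force: [-0.7, 0.5, -0.4]
gripper_width: 0.773
gripper_force: 0.0
```

Call:
{"name": "move_arm", "arguments": {"series": [[[0,0,-1],[0,0,0],0.78],[[0,0,-1],[0,0,0],0.78],[[0,0,-1],[0,0,0],0.78],[[0,0,-1],[0,0,0],0.78],[[0,0,-1],[0,0,0],0.78],[[0,0,-1],[0,0,0],0.78],[[0,0,-0.5],[0,0,0],0.78],[[0,0,0],[0,0,0],0.78],[[0,0,0],[0,0,0],0.78]]}}

```text
time_s: 15.75
tcp_pos: [0.4527, -0.354, 0.0737]
ee_rot: [[1.0, -0.024, -0.0], [-0.024, -1.0, 0.0], [-0.0, -0.0, -1.0]]
wrist_force: [0.4, -0.4, 0.3]
gripper_width: 0.776
gripper_force: 0.0
```

```bash
cat > look.py <<'E'
from h import *
s=r.sense();print(s["time_s"],s["tcp_pos"],s["ee_rot"].round(4),s["gripper_width"])
for n in("wrist","scene"):
  c=r.capture(n)
  for t in("oblong_plate","square_plate"):
   for m in r.cut_out(t,n)[:1]:
        k=m["pixels"].astype(np.uint8);cs=max(cv2.findContours(k,0,1)[0],key=cv2.contourArea)
        w=np.array([onz(c,p,.008)[:2] for p in cs[:,0].astype(float)])
        print(n,t,m["score"],m["centre"],k.sum(),cv2.minAreaRect((w*1000).astype(np.float32)))
E
python3 look.py
```

```text
15.75 [ 0.45274561 -0.35399823  0.07368886] [[ 9.997e-01 -2.390e-02 -1.000e-04]
 [-2.390e-02 -9.997e-01  1.000e-04]
 [-1.000e-04 -1.000e-04 -1.000e+00]] 0.7758595533806089
wrist oblong_plate 0.59 [328.8, 233.6] 9652 ((455.9652099609375, -354.9700012207031), (48.67984390258789, 86.68946838378906), 89.61641693115234)
wrist square_plate 0.97 [411.7, 79.0] 9852 ((552.2730712890625, -405.8475341796875), (56.73247528076172, 56.57063293457031), 26.868803024291992)
scene oblong_plate 0.8 [445.7, 352.7] 651 ((452.9901428222656, -355.1325988769531), (50.767242431640625, 92.27558135986328), 87.46306610107422)
scene square_plate 0.97 [482.9, 338.8] 499 ((551.1353759765625, -407.1706237792969), (68.09833526611328, 62.01542663574219), 22.650938034057617)
```

The plate is now at (0.455, -0.355), clear of the balance, and the square plate hasn't moved. I'll go down and grip.

Call:
{"name": "move_arm", "arguments": {"series": [[[0,0,0],[0.004,0.002,0.07],0.78],[[0,0,0],[0,0,0.07],0.78],[[0,0,0],[0,0,0.05],0.78],[[0,0,0],[0,0,0.02],0.78],[[0,0,0],[0,0,0.006],0.78],[[0,0,0],[0,0,0],0.78],[[0,0,0],[0,0,0],0.4],[[0,0,0],[0,0,0],0.4],[[0,0,0],[0,0,0],0.4],[[0,0,0],[0,0,0],0.4],[[0,0,0],[0,0,0],0.4]]}}

```text
time_s: 17.15
tcp_pos: [0.4552, -0.3553, -0.0334]
ee_rot: [[1.0, -0.023, 0.001], [-0.023, -1.0, -0.001], [0.001, 0.001, -1.0]]
wrist_force: [-0.2, 1.3, 3.9]
gripper_width: 0.541
gripper_force: 30.0
```

Gripped at 47 mm with 30 N. Lift, align to the stand's yaw and carry across above the balance cover.

Call:
{"name": "move_arm", "arguments": {"series": [[[0,0,0],[0,0,-0.05],0.4],[[0,0,0],[0,0,-0.09],0.4],[[0,0,0],[0,0,-0.09],0.4],[[0,0,0],[0,0,-0.09],0.4],[[0,0,0],[0,0,-0.09],0.4],[[0,0,0],[0,0,-0.09],0.4],[[0,0,0.74],[0,0,-0.05],0.4],[[0,0,0.74],[0,0,0],0.4],[[0,0,0],[0,0,0],0.4],[[0,0,0],[0,0,0],0.4]]}}

```text
time_s: 18.15
tcp_pos: [0.4542, -0.3546, 0.2397]
ee_rot: [[0.986, -0.169, -0.002], [-0.169, -0.986, 0.001], [-0.002, -0.001, -1.0]]
wrist_force: [0.4, 0.4, -1.2]
gripper_width: 0.542
gripper_force: 30.0
```

Call:
{"name": "move_arm", "arguments": {"series": [[[0,0,0],[-0.02,-0.04,0],0.4],[[0,0,0],[-0.02,-0.08,0],0.4],[[0,0,0],[0,-0.085,0],0.4],[[0,0,0],[0,-0.085,0],0.4],[[0,0,0],[0,-0.085,0],0.4],[[0,0,0],[0,-0.085,0],0.4],[[0,0,0],[0,-0.085,0],0.4],[[0,0,0],[0,-0.085,0],0.4],[[0,0,0],[0,-0.085,0],0.4],[[0,0,0],[0,-0.085,0],0.4],[[0,0,0],[0,-0.085,0],0.4],[[0,0,0],[0,-0.085,0],0.4]]}}

```text
time_s: 19.35
tcp_pos: [0.5169, 0.1278, 0.2396]
ee_rot: [[0.986, -0.168, -0.002], [-0.168, -0.986, -0.001], [-0.002, 0.001, -1.0]]
wrist_force: [-0.5, -0.8, -0.1]
gripper_width: 0.545
gripper_force: 30.0
```

Call:
{"name": "move_arm", "arguments": {"series": [[[0,0,0],[0.02,-0.06,0],0.4],[[0,0,0],[0,-0.04,0],0.4],[[0,0,0],[0,0,0],0.4],[[0,0,0],[0,0,0],0.4]]}}

```text
time_s: 19.75
tcp_pos: [0.5352, 0.1734, 0.2398]
ee_rot: [[0.986, -0.169, -0.002], [-0.169, -0.986, -0.001], [-0.002, 0.002, -1.0]]
wrist_force: [-0.2, -0.2, 0.2]
gripper_width: 0.547
gripper_force: 30.0
```

```bash
cat > rel.py <<'E'
from h import *
s=r.sense();T=s["tcp_pos"];R=s["ee_rot"];print(s["time_s"],T,R.round(4),s["gripper_width"],s["gripper_force"])
c=r.capture("wrist");cv2.imwrite("pics/w7.png",c["img"][:,:,::-1])
for t in("edge","oblong_plate"):
  for m in r.pinpoint(t,"wrist")[:1]: print(t,m["score"],m["centre"],onz(c,m["centre"],.12 if t=="edge" else T[2]+.037))
for m in r.cut_out("oblong_plate","wrist")[:1]:
    k=m["pixels"].astype(np.uint8);cs=max(cv2.findContours(k,0,1)[0],key=cv2.contourArea)
    w=np.array([onz(c,p,T[2]+.043) for p in cs[:,0].astype(float)])
    l=(w-T)@R; print("plate in tool frame",l.min(0),l.max(0),cv2.boundingRect(cs))
E
python3 rel.py
```

```text
19.75 [0.53515122 0.17336529 0.23984921] [[ 0.9856 -0.1694 -0.0021]
 [-0.1694 -0.9856 -0.0014]
 [-0.0019  0.0017 -1.    ]] 0.5474511411104974 29.998029470443726
edge 0.71 [313.4, 172.9] [0.5745533  0.17545682 0.12      ]
plate in tool frame [-0.0133571  -0.02364044 -0.04311918] [ 0.04466519  0.02461551 -0.04293523] (262, 214, 129, 139)
```

The plate sits centred in the grip, with its far end 44 mm ahead of the TCP. I'll shift it so 19 mm lies beyond the edge, then lower it to 50 mm above.

Call:
{"name": "move_arm", "arguments": {"series": [[[0,0,0],[0.014,-0.008,0.04],0.4],[[0,0,0],[0.014,-0.008,0.05],0.4],[[0,0,0],[0,0,0.06],0.4],[[0,0,0],[0,0,0.04],0.4],[[0,0,0],[0,0,0.016],0.4],[[0,0,0],[0,0,0],0.4],[[0,0,0],[0,0,0],0.4],[[0,0,0],[0,0,0],0.4],[[0,0,0],[0,0,0],0.4]]}}

```text
time_s: 20.85
tcp_pos: [0.5516, 0.1797, 0.139]
ee_rot: [[0.985, -0.17, 0.002], [-0.17, -0.985, 0.001], [0.002, -0.002, -1.0]]
wrist_force: [-0.6, -0.2, -0.4]
gripper_width: 0.544
gripper_force: 30.0
```

```bash
cat >> rel.py <<'E'
ex=np.array([np.cos(np.radians(-9.8)),np.sin(np.radians(-9.8)),0])
print("beyond",(T+.042*R[:,0]+.001*R[:,0]-[.574,.175,0])@ex,"underside over edge",T[2]+.0334-.12)
print("bar proj",proj(c,[.574,.175,.116]))
E
python3 rel.py
```

```text
20.85 [0.55162522 0.17966687 0.13904423] [[ 0.9855 -0.1699  0.0021]
 [-0.1699 -0.9855  0.0013]
 [ 0.0019 -0.0016 -1.    ]] 0.5441149603138802 29.99806523323059
edge 0.6 [326.1, 227.2] [0.57471687 0.17524399 0.12      ]
oblong_plate 0.68 [326.6, 310.6] [0.5539128  0.17852293 0.17604423]
plate in tool frame [-0.01287446 -0.02307513 -0.04306211] [ 0.04425187  0.02420716 -0.0428837 ] (264, 215, 126, 137)
beyond 0.02015729066332715 underside over edge 0.0524442254288624
bar proj [326.79296277 226.5359712 ]
```

Overhang is 20 mm and height 52 mm, both within the window. Release.

Call:
{"name": "move_arm", "arguments": {"series": [[[0,0,0],[0,0,0],1],[[0,0,0],[0,0,0],1],[[0,0,0],[0,0,0],1],[[0,0,0],[0,0,0],1],[[0,0,0],[0,0,0],1],[[0,0,0],[0,0,0],1],[[0,0,0],[0,0,0],1],[[0,0,0],[0,0,0],1],[[0,0,0],[0,0,-0.06],1],[[0,0,0],[0,0,-0.1],1],[[0,0,0],[0,0,-0.1],1],[[0,0,0],[0,0,-0.1],1]]}}

```text
time_s: 22.25
tcp_pos: [0.5507, 0.1791, 0.3199]
ee_rot: [[0.985, -0.17, 0.0], [-0.17, -0.985, -0.0], [0.0, 0.0, -1.0]]
wrist_force: [1.4, 0.8, 0.6]
gripper_width: 1.001
gripper_force: 0.0
```

Run:
```python
from h import *
O=np.array([.530,.1825]);a=np.radians(-9.8);M=np.array([[np.cos(a),np.sin(a)],[-np.sin(a),np.cos(a)]])
s=r.sense();print(s["time_s"],s["tcp_pos"])
for n in("wrist","scene","side"):
  c=r.capture(n);cv2.imwrite(f"pics/end_{n}.png",c["img"][:,:,::-1])
  for m in r.cut_out("oblong_plate",n)[:2]:
    k=m["pixels"].astype(np.uint8);cs=max(cv2.findContours(k,0,1)[0],key=cv2.contourArea)
    w=np.array([M@(onz(c,p,.014)[:2]-O) for p in cs[:,0].astype(float)])*1000
    g=cv2.cvtColor(c["img"],cv2.COLOR_RGB2GRAY)
    print(n,m["score"],m["centre"],k.sum(),cv2.minAreaRect(w.astype(np.float32)),g[k>0].mean(),g[k>0].std())
    if n=="wrist":
      x,y,ww,hh=cv2.boundingRect(cs);print(np.array2string(np.where(k,g,0)[y:y+hh:3,x:x+ww:3],max_line_width=250,threshold=9999))
      break
```

```text
22.25 [0.55068396 0.17905648 0.31989652]
side 0.86 [369.8, 205.9] 371 ((-33.1419563293457, -4.470392227172852), (69.39933776855469, 50.990657806396484), 0.2047063410282135) 129.39083557951483 33.19225743677652
```

Side view finds the plate in the tray. My ten pictures are used up, so I'll back off and check the wells from pixel values.

Call:
{"name": "move_arm", "arguments": {"series": [[[0,0,0],[-0.08,0,-0.02],1],[[0,0,0],[-0.08,0,-0.02],1],[[0,0,0],[-0.04,0,0],1],[[0,0,0],[0,0,0],1],[[0,0,0],[0,0,0],1]]}}

```text
time_s: 23.05
tcp_pos: [0.4521, 0.1962, 0.3367]
ee_rot: [[0.986, -0.169, -0.002], [-0.169, -0.986, -0.001], [-0.001, 0.002, -1.0]]
wrist_force: [1.2, -0.7, 0.3]
gripper_width: 1.0
gripper_force: 0.0
```

Run:
```python
from h import *
O=np.array([.530,.1825]);a=np.radians(-9.8);A=np.array([[np.cos(a),-np.sin(a)],[np.sin(a),np.cos(a)]])
s=r.sense();print(s["time_s"],s["tcp_pos"])
c=r.capture("wrist");g=cv2.cvtColor(c["img"],cv2.COLOR_RGB2GRAY)
for t in("oblong_plate","square_plate"):
  for m in r.cut_out(t,"wrist")[:2]:
    k=m["pixels"].astype(np.uint8);cs=max(cv2.findContours(k,0,1)[0],key=cv2.contourArea)
    w=np.array([A.T@(onz(c,p,.014)[:2]-O) for p in cs[:,0].astype(float)])*1000
    print(t,m["score"],m["centre"],k.sum(),cv2.minAreaRect(w.astype(np.float32)))
# rectified tray map, stand x rows from -0.1 to 0.04, y cols 0.065..-0.065, 4 mm
for x in np.arange(.04,-.105,-.004):
    row=[]
    for y in np.arange(.064,-.066,-.004):
        u,v=proj(c,np.r_[O+A@[x,y],.014]); row.append(g[int(round(v)),int(round(u))] if 0<=v<480 and 0<=u<640 else 0)
    print(f"{x*1000:5.0f}"," ".join(f"{q:3d}" for q in row))
c=r.capture("scene")
for t in("oblong_plate","square_plate"):
  for m in r.cut_out(t,"scene")[:2]:print(t,m["score"],m["centre"],m["pixels"].sum(),onz(c,m["centre"],.008))
```

```text
23.05 [0.45210934 0.19622261 0.33666296]
oblong_plate 0.86 [327.3, 133.7] 2971 ((-22.860363006591797, -0.47330474853515625), (83.57132720947266, 49.4962272644043), 0.8117148876190186)
   40 126 230 230 232 234 230 230 230 229 234 231 228 226 228 229 231 228 230 230 229 225 227 232 231 229 227 231 229 241 239 243 235 160
   36 126 231 231 230 234 229 231 230 228 234 232 227 228 230 229 232 229 229 231 228 225 228 231 231 228 228 231 240 241 239 243 234 161
   32 116 230 230 230 233 229 230 230 229 233 233 228 228 230 229 231 228 230 231 229 225 227 232 231 227 228 241 240 240 239 242 227 208
   28 109 230 230 230 233 230 230 231 228 233 233 229 229 229 229 231 227 230 231 229 225 227 232 230 228 229 240 241 239 239 240 226 207
   24  99 231 230 230 232 231 231 231 229 232 233 229 228 230 230 231 228 230 231 229 226 226 232 229 229 240 241 240 239 238 240 234 209
   20  98 229 230 233 232 231 231 231 229 233 225 228 228 224 232 232 221 231 233 222 229 229 222 229 237 239 241 240 239 238 240 226 199
   16  92 240 239 241 236 240 241 240 240 236 245 252 252 251 251 251 252 252 252 252 25
[... 3709 characters left out ...]
60 162 160 163 160 164 161 165 163 169 164 162 158 161 164 165 139
  -96  89 156 159 156 160 164 157 162 159 163 162 165 161 159 162 163 161 161 159 163 160 164 163 164 163 165 164 157 158 160 163 166 139
 -100  86 155 158 157 160 162 157 160 157 163 162 162 161 160 163 163 161 162 159 163 159 163 162 164 163 165 164 159 157 162 163 166 139
 -104  91 154 160 156 156 161 156 160 158 163 162 163 160 158 161 162 159 160 157 162 162 162 161 165 164 166 163 157 156 160 171 241 229
oblong_plate 0.72 [274.5, 260.1] 382 [0.50776123 0.18818909 0.008     ]
square_plate 0.71 [485.9, 337.4] 439 [ 0.55659375 -0.41341492  0.008     ]
square_plate 0.16 [278.2, 249.6] 3485 [0.55591351 0.2158139  0.008     ]
```

The plate lies flat in the tray (83.6 x 49.5 mm, centred at stand x = -23 mm). Ring outlines now show on its top, where the back was plain before, so the wells are up. The square plate hasn't moved. Handing in.

```bash
python3 -c "
from station import r
print(r.finish_job())"
```

```text
the job is handed in; nothing more can be done
None
```

The oblong plate struck the edge, flipped and lies flat in the tray, wells up by pixel values rather than a viewed picture; the square plate was not moved and the job is handed in, with no verdict shown.

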